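# Put the cheese-tapping hammer back in its keyed ring

### The arm

A 6-joint arm with a two-finger parallel gripper is mounted at the origin on the work surface; the furniture and walls round the work are solid. World frame = base frame: x ahead of the robot, y to its left, z up, the work surface at z = 0. Lengths are in m, angles in rad, forces in N, time in s.
With the tool pointing down it reaches from about 0.2 to 0.875 m from the base axis. Payload 3.4 kg.
Tool frame: the origin (TCP) lies between the finger pads; the fingertips stand 25 mm ahead of it and the grasp point (between the pads) lies 6 mm ahead of it; z points along the fingers, y is the direction in which the jaws open and shut (so a half turn about z gives the same grasp; the last joint's range is limited). The gripper opens to 94 mm and grips with 3 to 60 N. Pads are 16 mm wide; open, the fingers measure 119 mm over their backs; the gripper's body (75 mm by 177 mm) begins 78 mm behind the grasp point.
Start: joints at [-1.398, 0.276, 1.505, -0, 1.361, -0.121], TCP at [0.167, -0.55, 0.23] pointing down, gripper open.
Joint ranges: [-2.89, 2.89], [-0.75, 2.08], [0.22, 2.7], [-1.18, 4.32], [0.11, 2.71], [-2.7, 2.7]. Speed limits (rad/s): [2.57, 2.57, 3.14, 3.14, 3.14, 3.14].

### API

Orientations are given as a unit quaternion [x, y, z, w].
In Python, from rig import ctrl, move_gripper, viewer gives the robot as it stands. Calls block until the motion is done:
- ctrl.move_pose(position, orientation): joint-space move of the TCP to a pose.
- ctrl.line_to(position, attitude=None, v=0.15, guard=None): straight line of the TCP; attitude=None keeps the orientation; v is the mean speed in m/s. With guard (N) it stops when the force on the tool has changed by that much, and returns True; else False.
- ctrl.set_joints(angles): joint-space move.
- move_gripper(opening, grasp_force=None): finger opening in m; grasp_force is the grip in N (None keeps the last); returns when the fingers have stopped.
- ctrl.wait(seconds).
- ctrl.ik(position, orientation): joint angles nearest the present ones, or None.
- ctrl.state(): the state.
- viewer.read_camera(name): name is "scene" or "top" or "wrist"; returns a dict with "frame" (420x560x3 uint8, red, green, blue), "K" (3x3 intrinsics, pixels), "rvec" (rotation vector, rad) and "tvec" (3), from world to camera coordinates, as OpenCV has them. Camera axes: x right, y down, z forward; pixel columns grow to the right and rows downward; lengths in m; the calibration is good to about 2 mm. A picture is of the moment at which its call begins. There is no depth.
A pose or a line that the arm cannot do raises ctrl.IKError and nothing moves.
- ctrl.job_done(): hands the job in, once; it reports no verdict.
The state is a dict: "time_s": time; "q": joint angles; "dq": joint speeds; "joint_torque": joint torques, N m; "ee_pos": TCP position; "eef_rot": TCP orientation; "ft_force": force on the tool from outside, world axes, zero at the start; "ft_torque": the same for the moment, N m; "width": finger opening in m.
Only numpy, scipy, OpenCV 4.12 (cv2) and the standard library are available. Lean on these libraries where they do the work, as an engineer would, in place of code of your own. Each camera call takes 0.05 s, during which the arm holds its last target. There are 200 camera calls.

### The job

Take the washed cheese-tapping hammer out of the wooden draining block and lower it, handle first, through the sprung brass ring of its holder. The lug under its head must drop into the slot of the ring, so feel for the slot by turning the hammer while leaning on it lightly (the ring must never take more than 20 N), then let it all the way down until the head rests on the ring, and let go. Leave the cheeses round it where they are.

Things in the scene. Friction and masses are not known exactly. Their poses are not given: they have to be found in the camera images.
- hammer_head (a point): Centre of the steel head of the loose tapping hammer (180 to 310 g), which stands head up. The head's middle is a block 56 mm long (x), 24 mm wide (y; grasp it across this width from above) and 36 mm high. The round striking face (31 mm) ends 49 mm out on +x, a blunt point 48 mm out on -x. z points up, out of the head's top; the head's underside is 18 mm below this point.
- hammer_foot (a point): Centre of the lower end of the hammer's handle, on the handle's axis, 138 mm below hammer_head; same axes. The wooden handle is round, 18 mm thick, its last 8 mm tapering to 13 mm, and reaches 120 mm below the head's underside.
- hammer_lug (a point): Outer end, lower edge of the hammer's steel lug; same axes. The lug is 7 mm wide and 10 mm high, sits right under the head on the +x side of the handle (the side of the round striking face) and reaches 20 mm out from the handle's axis.
- hammer: The whole hammer; its origin is the point hammer_foot.
- drain_block: Fixed block of pale wood, 84 x 84 mm, 62 mm high, origin at the centre of its underside. The handle stands loosely in the round hole in its top, 22 mm wide and 56 mm deep. At the start the striking face and lug point to the block's -x side (roughly toward the robot), within 25 degrees.
- holder: Fixed hammer holder: a dark steel foot plate 112 x 76 x 10 mm, a round post 56 mm behind (on +x of) the ring's axis, 128 mm high, and on its arm a brass ring with vertical axis. Origin on the counter, straight below the ring's centre; -x is the holder's front. Nothing stands between ring and foot plate.
- ring_centre (a point): Centre of the ring's bore, level with the ring's top face, 150 mm above the counter; axes of the holder (not of the turning ring). The ring is 16 mm high, 54 mm across, bore 23 mm. It is sprung: it yields downward from about 1 N on, some 2.5 N more for every mm, up to 14 mm. With the lug on its top the head stands 10 mm too high; seated, the head's underside lies on it.
- ring_front (a point): Point on the ring's top, at the holder's front (-x), 20 mm from the ring's axis; axes of the holder. A straight slot for the lug, 9.5 mm wide, runs right through the ring, bore to outside, top to bottom. The ring swivels very stiffly (not under light load); its slot was left anywhere within 52 degrees to either side of this point, and that angle is not measured.
- cube_centre (a point): Centre of a loose pale yellow tasting cube of cheese, 48 x 50 x 50 mm; leave it where it is.
- brick_centre (a point): Centre of a loose white goat cheese brick, 62 x 61 x 62 mm; leave it where it is.

How it is judged:
On the way, in this order (a step that is already met when the one before it is completed fails the run):
1. the hammer's handle is lifted clear out of the draining block (height (world z) of hammer_foot above 0.065 m), for 0.1 s.
2. the handle hangs through the ring, foot down (z of hammer_foot in the frame of ring_centre below -0.03 m and horizontal distance between hammer_foot and ring_centre below 0.012 m), for 0.1 s.
At the end, for the whole second after the job is handed in: The hammer hangs at rest, head up and upright within 7 degrees, in the ring, its axis within 8 mm of the ring's, its lug in the slot and its head's underside on the ring (no more than 3.5 mm above the ring's unloaded top face) (horizontal distance between hammer_head and ring_centre below 0.008 m and z of hammer_head in the frame of ring_centre between 0.01 and 0.0215 m and angle between hammer_head's own z axis and vertical below 0.12 rad and linear speed of hammer below 0.02 m/s); the robot touches nothing.
It fails at once if the hammer presses on the holder or its ring with more than 20 N (contact force between hammer and holder above 20 N).
It fails at once if the robot presses on the holder with more than 20 N (contact force between the arm and holder above 20 N).
It fails at once if the cube is pushed more than 15 mm (distance of cube_centre from where it was at the start of the episode above 0.015 m).
It fails at once if the brick is pushed more than 15 mm (distance of brick_centre from where it was at the start of the episode above 0.015 m).
It also fails if it takes over 64 s, if anything falls off the work surface, if the arm or the gripper's body presses on something with over 40 N, if the wrist force passes 120 N, or if a joint passes its speed limit or range.

## Working session

There is one attempt and no reset: what is moved stays moved. The work goes in short steps, each a Python script; the robot and the scene stay as the last script left them, time stands still between calls to the robot, and variables do not carry over. Pictures are saved under pics/ and viewed, about 8 in all and at most 12, crops included, and the job is handed in when it is done.

```bash
mkdir -p pics; ls; python3 - <<'E'
from rig import ctrl, viewer
import cv2, numpy as np
for n in ("scene","top"):
    c=viewer.read_camera(n); cv2.imwrite(f"pics/{n}0.png",c["frame"][:,:,::-1])
    R=cv2.Rodrigues(np.array(c["rvec"]))[0]; print(n,c["K"],(-R.T@np.array(c["tvec"]).ravel()).round(3),R.round(2))
s=ctrl.state(); print(s)
E
```

```text
pics
scene [[466.19406539   0.         278.1756138 ]
 [  0.         466.19406539 212.09280019]
 [  0.           0.           1.        ]] [0.237 0.734 0.493] [[-0.92 -0.39 -0.03]
 [-0.15  0.41 -0.9 ]
 [ 0.36 -0.82 -0.44]]
top [[435.45823001   0.         281.8767657 ]
 [  0.         435.45823001 216.97725073]
 [  0.           0.           1.        ]] [0.521 0.003 0.971] [[ 0.01 -1.   -0.02]
 [-1.   -0.01 -0.06]
 [ 0.06  0.02 -1.  ]]
{'time_s': 0.1, 'q': array([-1.39796770e+00,  2.76503994e-01,  1.50596821e+00, -1.37143780e-05,
        1.36068727e+00, -1.20985525e-01]), 'dq': array([-0.0024093 , -0.00270126, -0.00304256,  0.00113927,  0.0008623 ,
       -0.00034273]), 'joint_torque': array([ 7.68466743e-04, -4.05457485e+01, -2.37779474e+01,  7.01241964e-02,
        2.98701972e-02, -4.85221472e-05]), 'ee_pos': array([ 0.16644291, -0.54991249,  0.22972231]), 'eef_rot': array([ 9.89228035e-01,  1.46380602e-01, -2.70079597e-05, -7.82973855e-04]), 'ft_force': array([ 0.01983911,  1.04551667, -0.41065821]), 'ft_torque': array([-0.04442014,  0.08038685,  0.02969292]), 'width': 0.09419888905289428}
```

View pics/scene0.png

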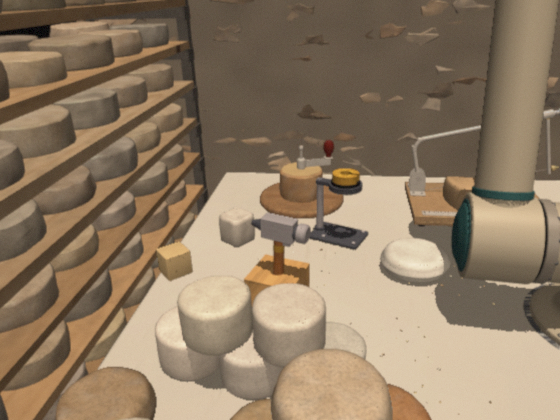

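View pics/top0.png

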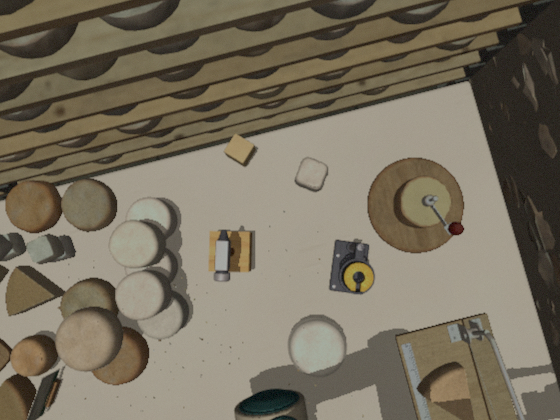

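The scene view shows the hammer at about (279,230) standing in the draining block, and the holder with its brass ring at (346,180). In the top view the hammer head runs from (223,235) to (222,280). The ring is at (358,277), the cube at (240,150) and the brick at (311,174). I'll zoom in on both.

```bash
python3 - <<'E'
import cv2, numpy as np
t=cv2.imread("pics/top0.png"); 
a=cv2.resize(t[220:300,190:270],(400,400),interpolation=cv2.INTER_CUBIC)
b=cv2.resize(t[230:310,320:400],(400,400),interpolation=cv2.INTER_CUBIC)
cv2.imwrite("pics/z1.png",np.hstack([a,b]))
E
```

```text
(no output)
```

View pics/z1.png

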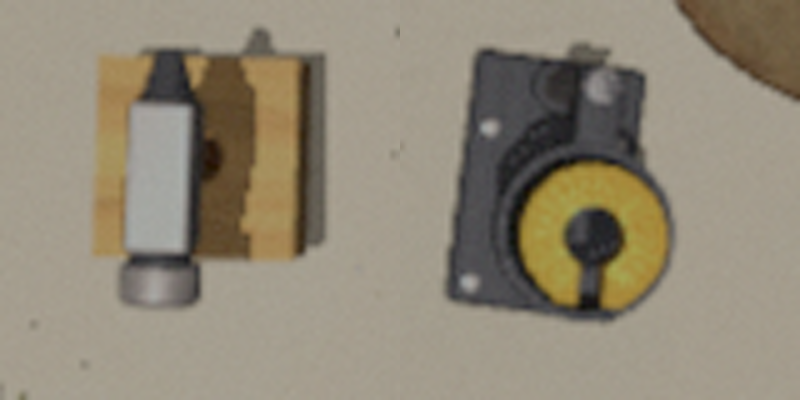

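In the crop, the slot shows clearly as a gap in the brass ring, running from the bore at (594,235) to (592,300), close to the holder's front. The head block is centred at (161,178) with the striking face pointing down, toward the robot. I'll compute positions, then take wrist views above the ring and the hammer.

```bash
cat > h.py <<'E'
from rig import ctrl, move_gripper, viewer
import cv2, numpy as np
from scipy.spatial.transform import Rotation as Ro
def RT(c): return cv2.Rodrigues(np.array(c["rvec"]))[0], np.array(c["tvec"]).ravel()
def ray(c,uv,z):
    R,t=RT(c); o=-R.T@t; d=R.T@np.linalg.inv(c["K"])@[uv[0],uv[1],1]
    return o+d*(z-o[2])/d[2]
def proj(c,p): return cv2.projectPoints(np.array([p],float),np.array(c["rvec"]),np.array(c["tvec"]),c["K"],None)[0].ravel()
def down(psi):  # tool down, tool x axis at angle psi in world (jaw axis y at psi-90)
    return Ro.from_matrix(np.array([[np.cos(psi),np.sin(psi),0],[np.sin(psi),-np.cos(psi),0],[0,0,-1]])).as_quat()
def save(c,n): cv2.imwrite(f"pics/{n}.png",c["frame"][:,:,::-1])
def comp(m):
    n,l,s,cn=cv2.connectedComponentsWithStats(m.astype(np.uint8)); return [(s[i,4],cn[i].round(1),s[i,:4]) for i in np.argsort(-s[1:,4])[:3]+1]
E
python3 - <<'E'
from h import *
c=viewer.read_camera("top")
print("head",ray(c,(222.2,255.6),.162),"back",ray(c,(223,240.5),.162),"front",ray(c,(221.5,270),.162))
print("hole",ray(c,(232,251),.062))
rc=ray(c,(358.8,276.8),.15); se=ray(c,(358.4,290),.15); print("ring",rc,se,np.degrees(np.arctan2(*(se-rc)[1::-1])))
print("wirecutter px z.25", proj(viewer.read_camera("scene"),(.2,-.3,.25)),"plate pts",ray(c,(338,256),.01),ray(c,(334,286),.01))
print("cube",ray(c,(240,150),.03),"brick",ray(c,(311,174),.03))
p,q=ctrl.state()["ee_pos"],ctrl.state()["eef_rot"]
ctrl.line_to([p[0],p[1],.42])
for psi in (np.pi,0,-np.pi/2,np.pi/2):
    print(psi,ctrl.ik([rc[0],rc[1],.4],down(psi)))
E
```

```text
head [0.49913667 0.12818237 0.162     ] back [0.52714061 0.12726378 0.162     ] front [0.47254561 0.12893781 0.162     ]
hole [0.5062883  0.12332979 0.062     ]
ring [ 0.46248787 -0.12653739  0.15      ] [ 0.43803439 -0.12580659  0.15      ] 178.28819023698017
wirecutter px z.25 [495.68216308 112.30780065] plate pts [ 0.49732317 -0.10312071  0.01      ] [ 0.43189497 -0.09462994  0.01      ]
cube [0.72663975 0.11419407 0.03      ] brick [ 0.67497641 -0.04162388  0.03      ]
3.141592653589793 [-4.12314139e-01  7.79380472e-02  1.34864122e+00 -4.44089210e-16
  1.71501339e+00 -1.98311047e+00]
0 [-4.12314139e-01  7.79380472e-02  1.34864122e+00 -4.44089210e-16
  1.71501339e+00  1.15848219e+00]
-1.5707963267948966 None
1.5707963267948966 [-4.12314139e-01  7.79380472e-02  1.34864122e+00 -4.44089210e-16
  1.71501339e+00 -4.12314139e-01]
```

```bash
python3 - <<'E'
from h import *
ctrl.move_pose([.43,-.1265,.40],down(0)); r=viewer.read_camera("wrist"); save(r,"wr")
ctrl.move_pose([.46,.128,.40],down(0)); g=viewer.read_camera("wrist"); save(g,"wg")
import pickle; pickle.dump((r,g),open("w.pkl","wb"))
print(ctrl.state()["time_s"],ctrl.state()["q"], ctrl.state()["ft_force"])
print(proj(r,(.4625,-.1265,.15)),proj(g,(.499,.128,.162)))
cv2.imwrite("pics/w2.png",cv2.resize(np.hstack([r["frame"],g["frame"]])[:,:,::-1],(800,300),interpolation=cv2.INTER_AREA))
E
```

```text
4.5417 [ 1.23394081e-01  7.47137266e-02  1.35231717e+00 -8.73537732e-04
  1.71458013e+00  1.69591326e+00] [-0.45629299 -0.09515575  1.32431271]
[277.73978603 154.54578486] [277.28503083 150.02168408]
```

View pics/w2.png

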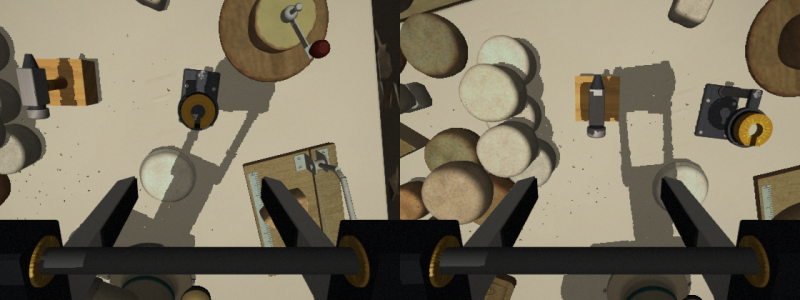

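Wrist left frame: ring at about (277,157) in full-resolution pixels, in the gripper's shadow. Right frame: hammer head at about (276,150), nearly vertical in the image. I'll crop both for precise pixels.

```bash
python3 - <<'E'
from h import *
a=cv2.imread("pics/wr.png")[110:200,232:322]; b=cv2.imread("pics/wg.png")[90:200,222:332]
a=np.clip(a.astype(float)*1.7,0,255).astype(np.uint8)
cv2.imwrite("pics/z2.png",np.hstack([cv2.resize(a,(400,400),interpolation=cv2.INTER_CUBIC),cv2.resize(b,(400,400),interpolation=cv2.INTER_CUBIC)]))
E
```

```text
(no output)
```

View pics/z2.png

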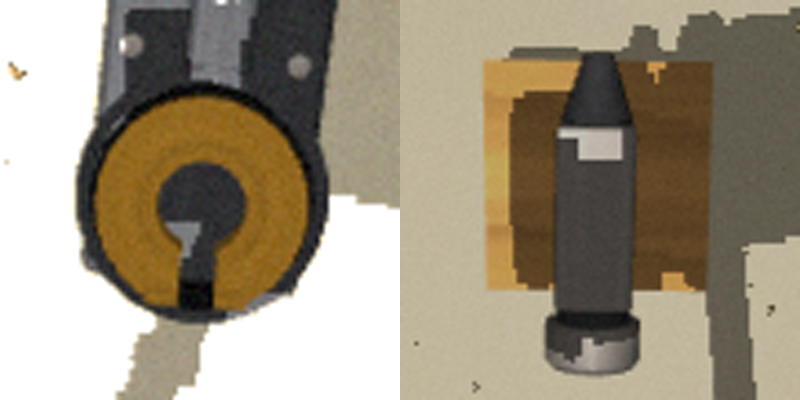

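Ring crop: ring centred at (202,203), with the slot's outer end at about (196.5,290). Hammer crop: the top block runs from (596,128) to (593,310), and the draining block spans x 485–712, y 60–290.

```bash
python3 - <<'E'
from h import *
import pickle; r,g=pickle.load(open("w.pkl","rb"))
A=lambda u,v:(232+(u+.5)/4.444-.5,110+(v+.5)/4.444-.5)
B=lambda u,v:(222+(u-400+.5)/3.636-.5,90+(v+.5)/3.636-.5)
rc=ray(r,A(202,203),.15); se=ray(r,A(196.5,290),.15); print("ring",rc,"slot",np.degrees(np.arctan2(*(se-rc)[1::-1])))
for f in (158,246): print(ray(r,A(f,204),.15)-rc)
hb=ray(g,B(596,128),.162); hf=ray(g,B(593,310),.162); print("head",(hb+hf)/2,np.linalg.norm(hf-hb),np.degrees(np.arctan2(*(hf-hb)[1::-1])))
ps=[ray(g,B(*k),.062) for k in ((485,60),(712,60),(712,290),(485,290))]; print("block",np.mean(ps,0),ps)
E
```

```text
ring [ 0.46166484 -0.1257385   0.15      ] slot 176.1778397220633
[-0.00022928  0.01117698  0.        ]
[-0.00027568 -0.01117572  0.        ]
head [0.49866203 0.13036056 0.162     ] 0.05407484292688312 178.77408286098063
block [0.50436924 0.12965018 0.062     ] [array([0.54655624, 0.17084582, 0.062     ]), array([0.54638507, 0.08812559, 0.062     ]), array([0.46216899, 0.08645846, 0.062     ]), array([0.46236668, 0.17317085, 0.062     ])]
```

Ring is at about (0.462, -0.126) with the slot near 177°. The head top is at about (0.499, 0.129), leaning some 5 mm toward -x relative to the hole. I'll grasp high on the head so the fingertips stay above the ring when it's seated.

```bash
python3 - <<'E'
from h import *
psi=np.radians(-1.5); x,y=.499,.1293
move_gripper(.07)
ctrl.move_pose([x,y,.25],down(psi))
print("guard",ctrl.line_to([x,y,.160],v=.08,guard=8))
w=move_gripper(0.0,40); s=ctrl.state(); print(w,s["width"],s["ft_force"])
f0=s["ft_force"]
print("lift guard",ctrl.line_to([x,y,.36],v=.1,guard=25))
ctrl.wait(.3); s=ctrl.state(); print(s["time_s"],s["ee_pos"],s["ft_force"]-f0,s["ft_torque"],s["width"])
c=viewer.read_camera("scene"); save(c,"s1")
import pickle; pickle.dump(c,open("s1.pkl","wb"))
u=proj(c,(x,y,.29)).astype(int); print(u)
a=c["frame"][max(0,u[1]-100):u[1]+100,u[0]-100:u[0]+100,::-1]; print(max(0,u[1]-100),u[0]-100)
cv2.imwrite("pics/s1c.png",cv2.resize(a,None,fx=3,fy=3,interpolation=cv2.INTER_CUBIC))
E
```

```text
guard False
False 0.023787829037707413 [-0.19848663  0.44337534 -0.79832693]
lift guard False
10.2833 [0.49896542 0.12931123 0.3598741 ] [ 0.49342037 -1.00056938 -1.63252233] [-0.04576371 -0.05052839 -0.01636004] 0.023434483445234137
[277 139]
39 177
```

View pics/s1c.png

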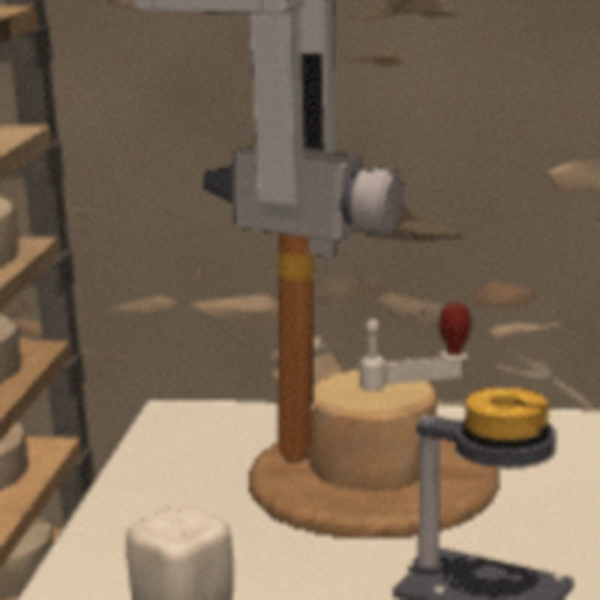

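The handle hangs below the gripped head, with its axis from about (294,245) to (295,455) in the crop. I'll compute its lean by fitting the axis and casting onto the hammer's plane.

```bash
cat >> h.py <<'E'
def handle(c,ytop,n,ztop):
    """handle axis points cast on the vertical plane with normal n through ytop point"""
    f=c["frame"]; hsv=cv2.cvtColor(f,cv2.COLOR_RGB2HSV); R,t=RT(c); o=-R.T@t
    pts=[]
    for z in np.arange(ztop-.045,ztop-.115,-.003):
        u,v=proj(c,[*ytop[:2],z]); v=int(round(v)); u=int(round(u))
        row=hsv[v,u-14:u+15]; m=(row[:,1]>120)&(row[:,0]<22)
        i=np.flatnonzero(m)
        if 7<len(i)<18:
            d=R.T@np.linalg.inv(c["K"])@[u-14+i.mean(),v,1]; k=((np.r_[ytop[:2],0]-o)@n)/(d@n); pts.append(o+k*d)
    return np.array(pts)
E
python3 - <<'E'
from h import *
import pickle; c=pickle.load(open("s1.pkl","rb"))
p=handle(c,np.array([.499,.1293]),np.array([0,1.,0]),.344+.018-.018)
print(p.round(4))
s=np.polyfit(p[:,2],p[:,0],1); print("dx/dz",s[0],"x at head z",np.polyval(s,.344),"foot x",np.polyval(s,.206))
E
```

```text
[[0.5011 0.1293 0.2987]
 [0.5012 0.1293 0.2957]
 [0.5013 0.1293 0.2927]
 [0.5022 0.1293 0.2896]
 [0.5023 0.1293 0.2865]
 [0.5024 0.1293 0.2835]
 [0.5017 0.1293 0.2805]
 [0.5026 0.1293 0.2773]
 [0.5027 0.1293 0.2742]
 [0.5028 0.1293 0.2711]
 [0.5029 0.1293 0.268 ]
 [0.503  0.1293 0.2648]
 [0.5031 0.1293 0.2633]
 [0.5032 0.1293 0.2601]
 [0.5033 0.1293 0.2569]
 [0.5034 0.1293 0.2538]
 [0.5035 0.1293 0.2506]
 [0.5036 0.1293 0.2474]
 [0.5028 0.1293 0.2442]
 [0.5021 0.1293 0.2411]
 [0.501  0.1293 0.238 ]
 [0.5036 0.1293 0.2361]
 [0.4998 0.1293 0.2333]
 [0.4962 0.1293 0.2305]]
dx/dz 0.011332228162190596 x at head z 0.5030756637282318 foot x 0.5015118162418495
```

Leaving out the last rows, which are contaminated by the board behind, the lean is about 0.047 rad with the foot toward +x. That matches the lean seen in the hole. I'll tilt the tool to correct it, move above the ring and check there.

```bash
cat >> h.py <<'E'
TH=.047
def att(psi,th=TH): return (Ro.from_euler('y',th)*Ro.from_quat(down(psi))).as_quat()
E
python3 - <<'E'
from h import *
rc=np.array([.462,-.126]); psi=np.radians(-3)
ctrl.line_to([.499,.1293,.38],att(psi),v=.1)
ctrl.line_to([*rc,.38],att(psi),v=.2)
ctrl.line_to([*rc,.319],att(psi),v=.1); ctrl.wait(.3)
s=ctrl.state(); print(s["time_s"],s["ee_pos"],s["q"][5],s["ft_force"],s["ft_torque"])
c=viewer.read_camera("scene"); 
import pickle; pickle.dump(c,open("s2.pkl","wb"))
u=proj(c,(*rc,.2)).astype(int); o=(u[0]-65,u[1]-65); print(o)
a=c["frame"][o[1]:o[1]+130,o[0]:o[0]+130,::-1].copy(); cv2.imwrite("pics/s2c.png",cv2.resize(a,(585,585),interpolation=cv2.INTER_CUBIC))
print("ring ctr px",proj(c,(*rc,.15)),"foot exp",proj(c,(*rc,.165)))
E
```

```text
13.1833 [ 0.46219123 -0.12610748  0.31946742] 1.225851154043497 [-0.27723883  0.40966843 -3.36326336] [-0.00857913 -0.02394323  0.02802116]
(np.int64(281), np.int64(83))
ring ctr px [345.12970963 172.65346081] foot exp [345.40378248 165.64386864]
```

View pics/s2c.png

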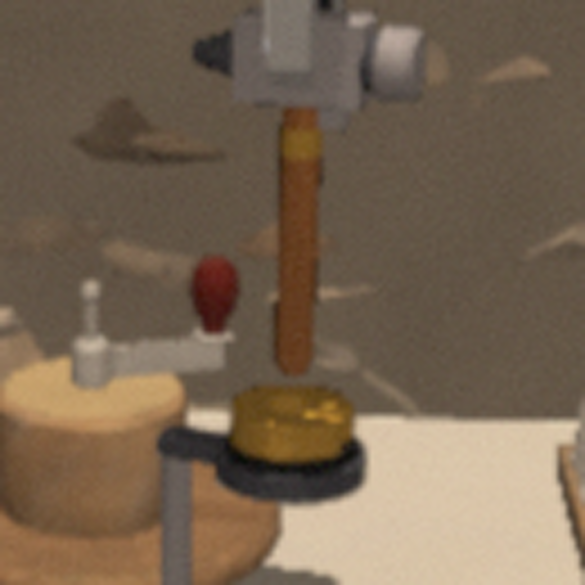

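In the crop the handle runs from (302,115) to (293,365) and the ring's top centre is at about (293,405). The handle is vertical in the image and in line with the ring. I'll insert under guard until the lug is just above the ring.

```bash
python3 - <<'E'
from h import *
rc=np.array([.462,-.126]); psi=np.radians(-3); a=att(psi)
def rep(n):
    s=ctrl.state(); print(n,round(s["time_s"],1),s["ee_pos"].round(4),s["ft_force"].round(2),s["ft_torque"].round(3))
rep("0")
for z,v in ((.29,.04),(.25,.05),(.205,.05)):
    hit=ctrl.line_to([*rc,z],a,v=v,guard=4); rep(hit)
    if hit: break
E
```

```text
0 13.2 [ 0.4621 -0.1261  0.3194] [-0.28  0.18 -2.86] [ 0.005 -0.058  0.007]
False 14.1 [ 0.4622 -0.1261  0.2902] [ 0.25 -0.11 -2.68] [ 0.026 -0.039 -0.001]
False 15.1 [ 0.4622 -0.1261  0.2503] [-1.   -0.65 -2.83] [ 0.004 -0.042 -0.023]
False 16.1 [ 0.4623 -0.1261  0.2053] [ 0.1  -0.56 -2.91] [ 0.053 -0.05   0.028]
```

The handle is through with no side forces. Now I'll lean the lug on the ring. Contact near z=0.194 means it's on top, and near 0.184 means it's seated.

```bash
cat >> h.py <<'E'
rc=np.array([.462,-.126])
def rep(n):
    s=ctrl.state(); print(n,round(s["time_s"],1),s["ee_pos"].round(4),s["ft_force"].round(2),s["ft_torque"].round(3)); return s
E
python3 - <<'E'
from h import *
a=att(np.radians(-3))
for z in (.197,.194,.192,.190,.188,.186,.184,.183):
    hit=ctrl.line_to([*rc,z],a,v=.015,guard=3); ctrl.wait(.1); rep(hit)
    if hit: break
E
```

```text
False 16.9 [ 0.4621 -0.126   0.1971] [ 0.37  0.35 -3.21] [ 0.018 -0.083  0.003]
False 17.3 [ 0.462 -0.126  0.194] [-0.39 -0.34 -2.8 ] [ 0.025 -0.101 -0.017]
False 17.7 [ 0.462 -0.126  0.192] [-0.79 -0.62 -2.25] [ 0.009 -0.08  -0.029]
False 18.1 [ 0.462 -0.126  0.19 ] [-0.44 -0.2  -2.76] [ 0.047 -0.103  0.001]
False 18.5 [ 0.462 -0.126  0.188] [-0.22  0.36 -2.63] [-0.018 -0.04  -0.002]
False 18.9 [ 0.462 -0.126  0.186] [ 0.68  1.09 -2.18] [ 0.037 -0.019  0.002]
False 19.3 [ 0.4622 -0.1261  0.1841] [ 0.46  0.66 -2.19] [-0.058 -0.148 -0.05 ]
False 19.6 [ 0.4622 -0.1261  0.1833] [0.64 0.57 0.48] [ 0.007 -0.121 -0.032]
```

The hammer went past the 0.194 level without contact and touched only at 0.183, where about 3 N came up. So the lug is in the slot and the head is on the ring. Releasing, backing off and checking.

```bash
python3 - <<'E'
from h import *
a=att(np.radians(-3))
move_gripper(.06); rep("open"); ctrl.line_to([*rc,.29],a,v=.08,guard=8); rep("up")
ctrl.line_to([.36,-.126,.40],down(np.radians(-3)),v=.2); ctrl.wait(.3)
c=viewer.read_camera("scene"); w=viewer.read_camera("wrist"); t=viewer.read_camera("top")
import pickle; pickle.dump((c,w,t),open("e.pkl","wb"))
def crop(c,p,n):
    u=proj(c,p).astype(int); x,y=[max(0,k-n) for k in u]; print((x,y),400/(2*n)); return cv2.resize(c["frame"][y:y+2*n,x:x+2*n,::-1],(400,400),interpolation=cv2.INTER_CUBIC)
cv2.imwrite("pics/e.png",np.hstack([crop(c,(*rc,.13),50),crop(w,(*rc,.168),60)]))
for p in ((.727,.114,.03),(.675,-.042,.03)): print(proj(t,p))
d=cv2.absdiff(t["frame"],cv2.imread("pics/top0.png")[:,:,::-1]); print("cheese area diff",d[135:195,225:330].mean(),d[135:195,225:330].max())
rep("end")
E
```

```text
open 20.3 [ 0.462 -0.126  0.183] [-0.02 -0.39 -0.54] [-0.041 -0.002 -0.016]
up 21.8 [ 0.4617 -0.1259  0.2895] [ 0.1   1.11 -0.27] [ 0.006 -0.037 -0.024]
(np.int64(294), np.int64(131)) 4.0
(np.int64(213), np.int64(28)) 3.3333333333333335
[240.09131071 149.83824048]
[311.17301091 173.99076394]
cheese area diff 1.879047619047619 33
end 23.2 [ 0.3602 -0.126   0.3997] [-0.49 -0.39 -0.17] [ 0.031 -0.02   0.006]
```

View pics/e.png

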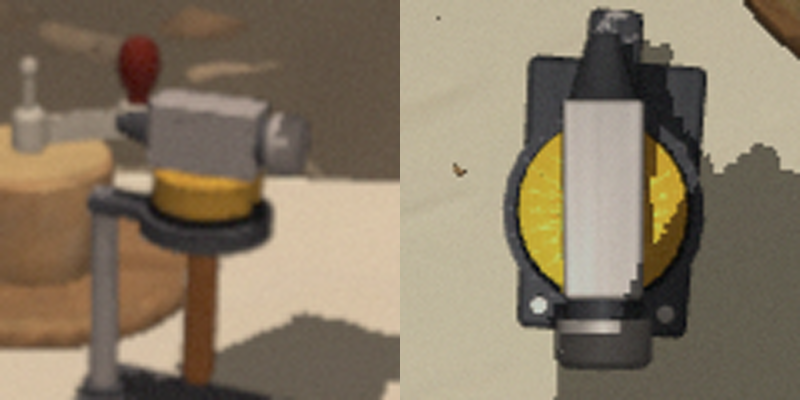

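The head sits flat on the brass ring with no gap and the handle hangs straight below, in the left crop from (201,255) to (198,380). The head block is centred over the ring at about (603,198) in the right crop. A quick numeric check, then I'll hand in.

```bash
python3 - <<'E'
from h import *
import pickle; c,w,t=pickle.load(open("e.pkl","rb"))
print("head top ctr @.186", ray(w,(213+203.5/3.333-.5,28+198.5/3.333-.5),.186)[:2]-rc)
print("head length at .186 (56 true)", np.linalg.norm(ray(w,(274,28+100/3.333),.186)-ray(w,(274,28+297/3.333),.186)))
print("head underside mid-front px if seated:",(proj(c,(rc[0],rc[1]+.012,.15))-[294,131])*4,"if 10mm high:",(proj(c,(rc[0],rc[1]+.012,.16))-[294,131])*4)
ctrl.wait(.5); ctrl.job_done()
E
```

```text
head top ctr @.186 [ 0.0002007  -0.00043708]
head length at .186 (56 true) 0.054591851731594546
head underside mid-front px if seated: [198.04343189 174.85715735] if 10mm high: [198.74978725 156.04829319]
the job is handed in; nothing more can be done
```

The hammer now hangs seated in its ring and I have handed the job in. This took about 24 s of the 64 s allowed. The job reports no verdict, so success rests on the checks below.

- **Pick-up:** I gripped the head high across its width and lifted it clear. A picture showed the handle leaning about 0.047 rad in the grip, so I tilted the tool to bring it vertical.
- **Slot:** The ring's slot was visible in the camera images at about 177°. I turned the lug to match and lowered it under a force guard. It dropped in on the first try, so no turning search was needed.
- **Forces:** The head met the ring at the expected seated height with about 3 N. I felt nothing at the level where the lug would have stood on top of the ring.

| Last check | Result |
|---|---|
| Head centre relative to ring centre | within about 0.5 mm (calibration good to about 2 mm) |
| Head underside in the scene view | about row 175, where 175 means seated and 156 means 10 mm too high |
| Handle upright | yes, within about 1–2° |
| Gripper | open and well clear |
| Cube and brick in the top view | no clear change around them |

One small disagreement: the head's length measured 54.6 mm in the wrist picture instead of 56 mm, which I put down to reading the pixels. None of the checks failed.

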